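# Trip test, then index the print head at its service notch

## Robot

A 6-joint arm with a two-finger parallel gripper is mounted at the origin on the work surface. World frame = base frame: x ahead of the robot, y to its left, z up, the work surface at z = 0. Lengths are in m, angles in rad, forces in N, time in s.
With the tool pointing down it reaches from about 0.3 to 0.85 m from the base axis. Payload 4.2 kg.
Tool frame: the origin (TCP) lies midway between the tips of the shut fingers; the grasp point (between the pads) lies 19 mm behind it (bot.grip_point_offset is the distance from the TCP to the grasp point, in m); z points along the fingers, y is the direction in which the jaws open and shut (so a half turn about z gives the same grasp; the last joint's range is limited). The gripper opens to 91 mm and grips with 3 to 60 N. Pads are 32 mm wide; open, the fingers measure 118 mm over their backs; the gripper's body (76 mm by 178 mm) begins 60 mm behind the grasp point.
Start: joints at [-1.229, 0.32, 1.565, -0, 1.257, -0.02], TCP at [0.204, -0.538, 0.214] pointing down, gripper open.
Joint ranges: [-3.11, 3.11], [-0.84, 2.01], [0.21, 2.61], [-1.34, 4.49], [0.05, 2.63], [-2.56, 2.56]. Speed limits (rad/s): [2.57, 2.57, 3.14, 3.14, 3.14, 3.14].

## Interface

Orientations are given as a rotation vector (axis times angle).
In Python, from rig import bot, vision, find_in, pinpoint gives the robot as it stands.
- The arm moves only by the shell command python3 -m crank 'ROWS' [FORCE]. ROWS is JSON, a list of rows, each an object of numbers: "x", "y", "z": the shift along the tool's x, y, z in cm; "wx", "wy", "wz": the turn, a rotation vector about the tool's x, y, z in degrees; "jaw": the closure, from 0 (fully open) to 1 (shut). A call has 1 to 10 rows; each row is the pose to reach, as a shift and turn from the pose commanded when the call began, along the tool's axes at that moment; what a row does not reach only later rows make up. A row lasts 1/8 s, in which the tool goes at most 62.5 mm and 10.7 degrees, less where a joint would pass 70% of its speed; a pose out of reach is approached as far as the arm can. A call with a gripper value outside its range is refused whole. The fingers move at their own pace and stop on an object; FORCE is the grip in N (left out, the last holds). Time passes only in rows, so rows that repeat a pose let the fingers close. It gives the time, the measured TCP pose, the force and the opening at its end, in the units of the state.
- bot.state(): the state, without advancing time (a new reading comes with each control period).
- vision.read_camera(name): name is "side" or "top" or "wrist"; returns the picture (400x640x3 uint8, blue, green, red); there is no depth.
- vision.camera_params(name): a dict with "fov_y" (degrees; the focal length in pixels is half the picture's height over the tangent of half this angle, whatever the lens; pixels are square), "cx", "cy" (the principal point, pixels), "cam_to_world" (4x4, takes a point from camera to world coordinates); the wrist camera has in their place "hand_eye" (4x4, takes a point from camera to tool coordinates, whose origin is the TCP and whose axes are the flange's). Camera axes: x right, y up, looking along -z (the intrinsics and any distortion apply to the point x, -y, -z); pixel columns grow to the right and rows downward; lengths in m; the calibration is good to about 2 mm. The wrist camera is an equidistant fisheye: a pixel r from the principal point sees the ray r / f radians off the axis. A picture is of the moment at which its call begins: read the wrist's pose just before it. camera_params takes no time and is no camera call.
- bot.close_job(): hands the job in, once; it reports no verdict.
Trained networks look in the newest picture that a camera, given by its name, has taken for a name from the list of things; names that differ only in an ending like _2 or _b are one class to them, and where a whole thing is asked for, a point or a joint stands for the part that bears it (a point fixed in the world has none). Each returns a list of dicts, best first, with "confidence" (0 to 1); they miss things now and then, are a little off and sometimes report something else, mostly with a low value. They report only what shows in the picture. A call takes as long as a camera call. They do not tell look-alikes from the thing itself.
- find_in(camera, query): "position" ([column, row] in pixels, amid what is visible of it).
- pinpoint(camera, query): "position" ([column, row] in pixels: a listed point, or the origin of a listed thing).
The state is a dict: "time": time; "joint_positions": joint angles; "dq": joint speeds; "joint_efforts": joint torques, N m; "position": TCP position; "orientation": TCP orientation; "wrist_force": force on the tool from outside, world axes, zero at the start; "torque": the same for the moment, N m; "finger_gap": finger opening in m.
Only numpy, scipy, OpenCV 4.12 (cv2) and the standard library are available. Lean on these libraries where they do the work, as an engineer would, in place of code of your own. Each camera call takes 0.05 s, during which the arm holds its last target.

## Task

Get the print-head rig ready for a nozzle change. Press the test button on the trip box so that its lever drops, lift the lever back up until it stays up by itself, then slide the print head along its rail, away from the end where it is parked, until you feel its ball click into the notch. Finish while still holding the head gripped there; do not run it on into the far end of the rail, and leave the other things on the bench where they are.

Things in the scene. Friction and masses are not known exactly. Their poses are not given: they have to be found in the camera images.
- trip_box: White trip box fixed on the bench, 120 (x) x 80 (y) x 55 mm high. Origin: centre of its underside. Its front, the side towards which the lever drops, is its -x side. The test button is on top near the back, the lever's pivot on top near the front.
- button_top (a point): Centre of the top face of the round grey test button, 24 mm across, 13 mm proud of the box's top (68 mm above the bench), 70 mm behind the lever's pivot. It is pressed straight down.
- button (a joint): Travel of the test button, m: 0 out, 0.007 fully down. A spring returns it; about 3.5 N presses it fully down. The lever is tripped at 4 to 5 mm.
- lever_pivot (a point): Pivot of the lever, 67 mm above the bench, 35 mm in front of the box's middle (box x = -0.035, y = 0). The lever turns about a level axis along the box's y.
- lever_knob (a point): Centre of the lever's steel T-handle: a bar 16 mm in diameter and 30 mm long, along the box's y, at the end of an 8 mm rod, 55 mm from the pivot. It turns with the lever. In the box's frame it lies at pivot + 0.055*(sin(0.2 - a), 0, cos(0.2 - a)), a being the lever's joint value.
- lever (a joint): Angle of the lever, rad. 0: up, leaning 0.2 rad back over centre against its stop, where only its own weight keeps it. 1.7: dropped, lying level over the box's front edge, handle about 71 mm above the bench and 30 mm clear of the front face. Upright is at 0.2: above that it falls to 1.7, below that it falls to 0. The moving lever weighs about 60 g and turns freely.
- rail: The rail: aluminium base 110 (x) x 250 (y) mm with a black end block at each end (72 mm high) and two steel rods along y. Origin: centre of the underside. A steel strip 10 mm wide, on the blocks at x = +0.042, top 44 mm above the bench, sticks out at the ends by various amounts; it has one notch, a V 11 mm wide across it.
- head (a joint): Travel of the carriage along the rail's +y, m: 0 at the parked end, 0.15 at the far stop. The head's centre is at rail x = 0, y = -0.075 + travel. It starts between 0 and 0.025 and slides with about 1 N of drag. The notch lies somewhere between 0.060 and 0.120, elsewhere each time: it has to be felt (or its V in the strip seen).
- ball (a joint): Drop of the sprung 12 mm steel ball under the carriage, m: about 0.0016 on the plain strip, about 0.004 when centred in the notch. Dropping in, it draws the carriage ahead with 3 to 5 N over the last 5 mm; past the middle of the notch it holds it back with up to about 14 N before it rides out. Let go within 4 mm of the middle, the carriage centres itself and stays there.
- head_grip (a point): Where to grip the print head, a white upright block 26 x 26 mm, 44 mm high, faces along the rail's x and y: on its centre line, 94 mm above the bench, 19 mm under its top. It stands on the grey carriage, whose top is 69 mm above the bench, 44 mm long along y; at rail x = 0.025 to 0.052 its ball housing, 20 mm long, rises to 73 mm.
- ring_black: Black printed ring, 90 mm across, 30 mm high; to be left alone. Origin: centre of its underside.
- ring_white: White printed ring, 110 mm across, 35 mm high; to be left alone. Origin: centre of its underside.
- scraper: Spatula lying beyond the trip box, to be left alone.
- driver: Screwdriver lying between the robot and the rail, to be left alone.
- glue: White glue jar, 36 mm across, 100 mm high, to be left alone. Origin: centre of its underside.
- bin: Grey open bin 140 x 100 x 50 mm, to be left alone. Origin: centre of its underside.
Not all that is in view belongs to the job. Of the things that look like the trip_box, take the one that is nearest to the robot's base at the start.

How it is judged:
By the outcome, as a careful person would: the job done as asked, in the order asked, and still so for the second after the job is handed in, while the arm keeps its last pose, push and grip.
It also fails if it takes over 72 s, if anything falls off the work surface, if the arm or the gripper's body presses on something with over 40 N, if the wrist force passes 120 N, or if a joint passes its speed limit or range.

## Working session

There is one attempt and no reset: what is moved stays moved. The work goes in short steps, Python scripts to look and compute and a shell command to move; the robot and the scene stay as the last step left them, time stands still between calls to the robot, and variables do not carry over. Pictures are saved under pics/ and viewed, and the job is handed in when it is done.

```bash
ls; mkdir -p pics
python3 - <<'E'
from rig import bot, vision, find_in, pinpoint
import cv2
print(bot.state())
for c in ("side","top","wrist"):
    im=vision.read_camera(c); cv2.imwrite(f"pics/{c}0.png",im); print(c,vision.camera_params(c))
    for q in ("trip_box","rail","button_top","lever_knob","lever_pivot","head_grip"):
        print(q,[(np_['position'],round(np_['confidence'],2)) for np_ in pinpoint(c,q)])
E
```

```text
pics
{'time': 0.0, 'joint_positions': array([-1.22899895e+00,  3.20320290e-01,  1.56566242e+00, -7.49612357e-06,
        1.25739267e+00, -2.00153945e-02]), 'dq': array([-0.00065872, -0.0010773 ,  0.00126753, -0.00093803,  0.00120493,
        0.00131093]), 'joint_efforts': array([ 2.18844660e-03, -4.12457657e+01, -2.31970632e+01,  7.31473952e-02,
        4.57364798e-02, -1.43874754e-04]), 'position': array([ 0.20335654, -0.53730819,  0.21311042]), 'orientation': array([-3.08859451e+00, -5.64926424e-01,  4.59398481e-04]), 'wrist_force': array([0.67463219, 0.31384204, 0.10335053]), 'torque': array([-0.0066175 , -0.00801307, -0.03310567]), 'finger_gap': 0.09155024018755578}
side {'fov_y': 56.56936292200873, 'cx': 324.63799218118703, 'cy': 205.04903784402285, 'cam_to_world': array([[-0.91469177,  0.29922803, -0.27166441,  0.22909459],
       [-0.40369223, -0.70851185,  0.57882946,  0.67787623],
       [-0.01927546,  0.63911935,  0.76886599,  1.04172739],
       [ 0.        ,  0.        ,  0.        ,  1.        ]])}
trip_box [([277.0, 283.7], 0.66), ([292.1, 167.7], 0.63)]
rail [([326.7, 
[... 742 characters left out ...]
, 204.8], 0.54), ([386.5, 130.6], 0.43)]
lever_pivot [([382.5, 139.0], 0.95), ([207.8, 213.9], 0.79), ([217.3, 207.2], 0.65), ([222.3, 154.5], 0.27)]
head_grip [([383.7, 185.7], 0.97)]
wrist {'fov_y': 65.70646984690485, 'cx': 324.10423300312107, 'cy': 198.6057998131303, 'hand_eye': array([[-5.97920897e-05,  9.55049936e-01,  2.96444963e-01,
         8.60834318e-02],
       [ 9.99999871e-01, -9.23865910e-05,  4.99336836e-04,
        -3.89667609e-04],
       [ 5.04279153e-04,  2.96444954e-01, -9.55049807e-01,
        -1.71510024e-01],
       [ 0.00000000e+00,  0.00000000e+00,  0.00000000e+00,
         1.00000000e+00]])}
trip_box []
rail []
button_top []
lever_knob []
lever_pivot []
head_grip []
```

View pics/side0.png

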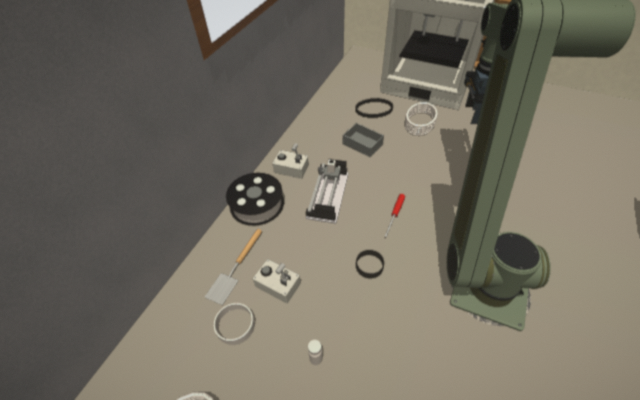

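View pics/top0.png

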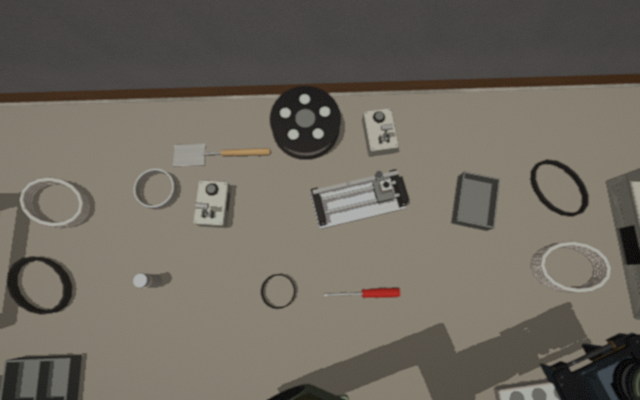

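View pics/wrist0.png

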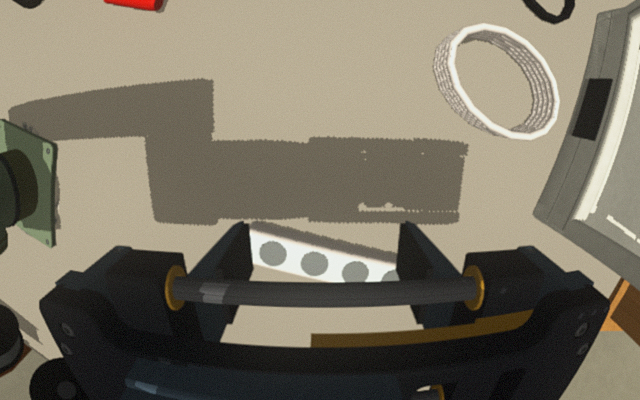

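The side view shows two trip boxes, at about (277,280) and (292,163), and the rail at (327,190). The top view shows the boxes at (212,203) and (380,131), and the head near (385,186). Next I triangulate them.

```bash
cat > h.py <<'E'
import numpy as np, cv2
from rig import bot, vision, find_in, pinpoint
from scipy.spatial.transform import Rotation as R
def ray(c,px,st=None):
    p=vision.camera_params(c); f=200/np.tan(np.radians(p['fov_y']/2))
    u,v=px[0]-p['cx'],px[1]-p['cy']
    if c=='wrist':
        r=np.hypot(u,v); th=r/f; k=np.sin(th)/max(r,1e-9)
        d=np.array([u*k,-v*k,-np.cos(th)])
        st=st or bot.state()
        T=np.eye(4);T[:3,:3]=R.from_rotvec(st['orientation']).as_matrix();T[:3,3]=st['position']
        M=T@p['hand_eye']
    else: d=np.array([u/f,-v/f,-1]); M=p['cam_to_world']
    d=M[:3,:3]@d; return M[:3,3],d/np.linalg.norm(d)
def atz(c,px,z,st=None):
    o,d=ray(c,px,st); return o+d*(z-o[2])/d[2]
def tri(rs):
    A=np.zeros((3,3));b=np.zeros(3)
    for o,d in rs:
        P=np.eye(3)-np.outer(d,d);A+=P;b+=P@o
    x=np.linalg.solve(A,b); return x,[round(1000*np.linalg.norm((np.eye(3)-np.outer(d,d))@(x-o)),1) for o,d in rs]
def proj(c,X,st=None):
    p=vision.camera_params(c); f=200/np.tan(np.radians(p['fov_y']/2))
    M=p.get('cam_to_world')
    if c=='wrist':
        st=st or bot.state()
        T=np.eye(4);T[:3,:3]=R.from_rotvec(st['orientation']).as_matrix();T[:3,3]=st['position'];M=T@p['hand_eye']
    q=np.linalg.inv(M)@np.append(X,1);x,y,z=q[0],-q[1],-q[2]
    if c=='wrist':
        th=np.arctan2(np.hypot(x,y),z);k=f*th/np.hypot(x,y);return np.array([p['cx']+x*k,p['cy']+y*k])
    return np.array([p['cx']+f*x/z,p['cy']+f*y/z])
def totool(X,st=None):
    st=st or bot.state();Rm=R.from_rotvec(st['orientation']).as_matrix()
    return Rm.T@(np.array(X)-st['position'])*100
E
python3 - <<'E'
from h import *
np.set_printoptions(precision=4,suppress=True)
print(atz('top',(217.7,207.1),0),atz('top',(379.5,138.4),0),atz('side',(277,283.7),0),atz('side',(292,167.7),0))
print(tri([ray('top',(383.7,185.7)),ray('side',(332.6,164.8))]))
print('rail',tri([ray('top',(356.3,199.5)),ray('side',(326.7,192.3))]))
print('piv',tri([ray('top',(207.8,213.9)),ray('side',(282.7,277.6))]))
# button px from image
print('btn',tri([ray('top',(211.4,187.7)),ray('side',(267,270.4))]), atz('top',(211.4,187.7),.068))
for c in ('top','side'):
    im=cv2.imread(f'pics/{c}0.png')
    if c=='top': a=im[165:245,170:290];b=im[160:240,300:420]; e=im[100:180,340:460]; w=[a,b,e]
    else: w=[im[245:325,240:360],im[150:230,290:410],im[140:220,260:380]]
    cv2.imwrite(f'pics/z_{c}.png',np.vstack([cv2.resize(x,None,fx=4 if 0 else 2.4,fy=2.4,interpolation=2) for x in w]))
E
```

```text
[0.5985 0.2398 0.    ] [ 0.7885 -0.2282  0.    ] [0.6053 0.2421 0.    ] [ 0.7953 -0.2329  0.    ]
(array([ 0.614 , -0.2111,  0.1048]), [np.float64(4.0), np.float64(4.0)])
rail (array([ 0.6044, -0.1472,  0.0237]), [np.float64(1.9), np.float64(1.9)])
piv (array([0.5694, 0.2479, 0.0721]), [np.float64(3.8), np.float64(3.8)])
btn (array([0.6352, 0.2413, 0.0623]), [np.float64(3.4), np.float64(3.4)]) [0.6371 0.2406 0.068 ]
```

Run:
```python
import cv2,numpy as np
a=cv2.imread('pics/z_top.png');b=cv2.imread('pics/z_side.png');cv2.imwrite('pics/zz.png',np.hstack([a,b]))
```

```text
(no output)
```

View pics/zz.png

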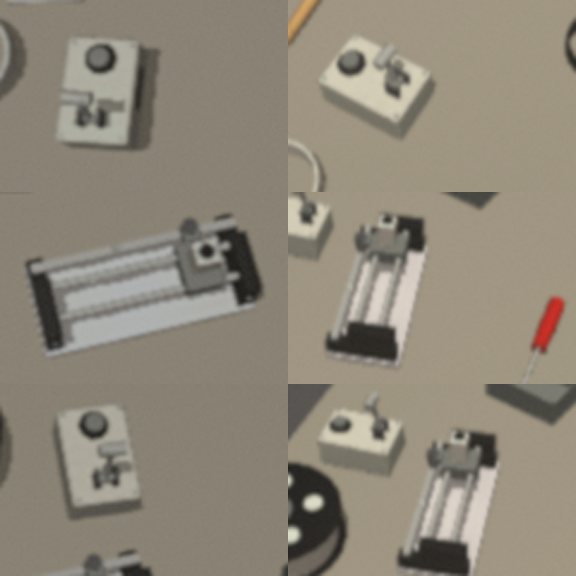

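The nearest box is the one at about (0.60, 0.24). Its front faces the robot, and it is yawed slightly. I'll move to a view above it.

Run:
```python
from h import *
print(totool([.53,.24,.24]), np.degrees(np.arctan2(*R.from_rotvec(bot.state()['orientation']).as_matrix()[[1,0],0])))
```

```text
[ 58.06256759 -61.18919901  -2.60619527] 20.727769506677944
```

```bash
python3 -m crank '[{"x":10,"y":-10,"z":-4,"wz":8},{"x":58,"y":-61,"z":-2.6,"wz":23},{"x":58,"y":-61,"z":-2.6,"wz":23},{"x":58,"y":-61,"z":-2.6,"wz":23},{"x":58,"y":-61,"z":-2.6,"wz":23},{"x":58,"y":-61,"z":-2.6,"wz":23},{"x":58,"y":-61,"z":-2.6,"wz":23},{"x":58,"y":-61,"z":-2.6,"wz":23},{"x":58,"y":-61,"z":-2.6,"wz":23},{"x":58,"y":-61,"z":-2.6,"wz":23}]'
python3 - <<'E'
from h import *
print(totool([.53,.24,.24]), np.degrees(np.arctan2(*R.from_rotvec(bot.state()['orientation']).as_matrix()[[1,0],0])))
E
```

```text
[ 58.06256759 -61.18919901  -2.60619527] 20.727769506677944schema error: expected keys x, y, z, wx, wy, wz, jaw
```

```bash
python3 -m crank '[{"x":10,"y":-10,"z":-4,"wx":0,"wy":0,"wz":8,"jaw":0},{"x":58,"y":-61,"z":-2.6,"wx":0,"wy":0,"wz":23,"jaw":0},{"x":58,"y":-61,"z":-2.6,"wx":0,"wy":0,"wz":23,"jaw":0},{"x":58,"y":-61,"z":-2.6,"wx":0,"wy":0,"wz":23,"jaw":0},{"x":58,"y":-61,"z":-2.6,"wx":0,"wy":0,"wz":23,"jaw":0},{"x":58,"y":-61,"z":-2.6,"wx":0,"wy":0,"wz":23,"jaw":0},{"x":58,"y":-61,"z":-2.6,"wx":0,"wy":0,"wz":23,"jaw":0},{"x":58,"y":-61,"z":-2.6,"wx":0,"wy":0,"wz":23,"jaw":0},{"x":58,"y":-61,"z":-2.6,"wx":0,"wy":0,"wz":23,"jaw":0},{"x":58,"y":-61,"z":-2.6,"wx":0,"wy":0,"wz":23,"jaw":0}]'
python3 - <<'E'
from h import *
print(totool([.53,.24,.24]), np.degrees(np.arctan2(*R.from_rotvec(bot.state()['orientation']).as_matrix()[[1,0],0])))
E
```

```text
time: 2.3
position: [0.4456, 0.0369, 0.2378]
orientation: [3.141, -0.062, 0.002]
wrist_force: [1.1, -0.4, 0.6]
finger_gap: 0.0914
[  7.63372245 -20.62322659  -0.21499514] -2.2473031502911516
```

```bash
python3 -m crank '[{"x":7.6,"y":-20.6,"z":-0.2,"wx":0,"wy":0,"wz":0,"jaw":1},{"x":7.6,"y":-20.6,"z":-0.2,"wx":0,"wy":0,"wz":0,"jaw":1},{"x":7.6,"y":-20.6,"z":-0.2,"wx":0,"wy":0,"wz":0,"jaw":1},{"x":7.6,"y":-20.6,"z":-0.2,"wx":0,"wy":0,"wz":0,"jaw":1},{"x":7.6,"y":-20.6,"z":-0.2,"wx":0,"wy":0,"wz":0,"jaw":1},{"x":7.6,"y":-20.6,"z":-0.2,"wx":0,"wy":0,"wz":0,"jaw":1},{"x":7.6,"y":-20.6,"z":-0.2,"wx":0,"wy":0,"wz":0,"jaw":1}]' 20
python3 - <<'E'
from h import *
st=bot.state();im=vision.read_camera('wrist');cv2.imwrite('pics/w1.png',im)
print(st['position'],st['orientation'])
for q in ("button_top","lever_knob","lever_pivot","trip_box"):
    for r in pinpoint('wrist',q): print(q,r['position'],r['confidence'],atz('wrist',r['position'],{'button_top':.068,'lever_knob':.121,'lever_pivot':.067,'trip_box':0}[q],st))
E
```

```text
time: 3.18
position: [0.5288, 0.2365, 0.2397]
orientation: [3.141, -0.064, 0.0]
wrist_force: [-0.5, -0.3, -0.2]
finger_gap: 0.0237
[0.52881264 0.23651506 0.23965962] [ 3.14061447e+00 -6.42567659e-02  8.72591095e-05]
button_top [315.2, 84.6] 0.83 [0.63801263 0.24284132 0.068     ]
lever_knob [312.0, 145.1] 0.7 [0.57764947 0.24702028 0.121     ]
lever_knob [638.0, 22.1] 0.69 [ 0.772491   -0.22570149  0.121     ]
lever_pivot [309.2, 147.1] 0.69 [0.56866137 0.25267106 0.067     ]
lever_pivot [615.1, 32.7] 0.66 [ 0.76119229 -0.22837734  0.067     ]
lever_pivot [221.5, 253.6] 0.48 [0.4386015  0.37452097 0.067     ]
trip_box [583.6, 15.4] 0.74 [ 7.99325301e-01 -2.21439415e-01 -5.55111512e-17]
trip_box [324.4, 4.9] 0.66 [0.75268491 0.22808856 0.        ]
trip_box [314.3, 113.4] 0.63 [0.60445878 0.24742559 0.        ]
```

View pics/w1.png

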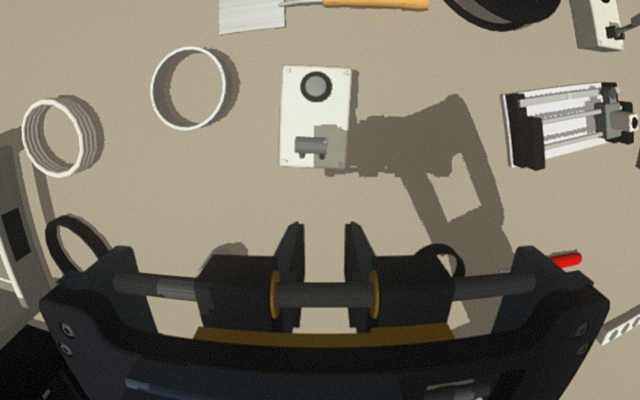

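The wrist view shows the button's top face at (315,86) and the lever bar at about (312,146). The box's top corners are near (287,66), (351,68), (280,166) and (348,168).

Run:
```python
from h import *
np.set_printoptions(precision=4,suppress=True)
im=cv2.imread('pics/w1.png');cv2.imwrite('pics/w1z.png',cv2.resize(im[50:190,260:380],None,fx=4.5,fy=4.2,interpolation=2)[:590])
P=[atz('wrist',p,.055) for p in ((286,66),(351.5,67.5),(280,166),(349,168))]
for p in P: print(p)
print(sum(P)/4)
print(np.degrees([np.arctan2(*(P[0]-P[2])[[1,0]]),np.arctan2(*(P[1]-P[3])[[1,0]])]),np.linalg.norm(P[0]-P[2]),np.linalg.norm(P[0]-P[1]))
print('btn tri',tri([ray('wrist',(315.2,85.5)),ray('top',(211.5,188.2)),ray('side',(267,270.4))]))
```

```text
[0.6629 0.276  0.055 ]
[0.6578 0.2022 0.055 ]
[0.5467 0.2896 0.055 ]
[0.5409 0.2086 0.055 ]
[0.6021 0.2441 0.055 ]
[-6.6839 -3.1227] 0.1170148017890364 0.07397738321445332
btn tri (array([0.6359, 0.242 , 0.0609]), [np.float64(2.6), np.float64(1.6), np.float64(4.0)])
```

View pics/w1z.png

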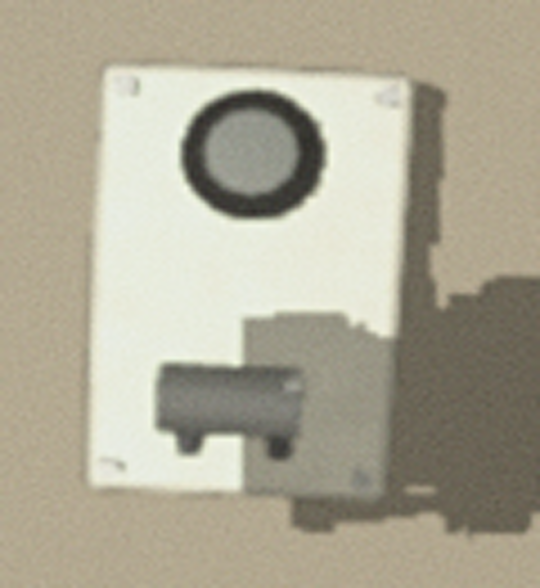

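Run:
```python
from h import *
np.set_printoptions(precision=4,suppress=True)
P=[atz('wrist',p,.055) for p in ((283.3,66),(351.1,68.6),(280,165.5),(345.6,167.9))]
for p in P: print(p)
c=sum(P)/4;print(c)
print(np.degrees([np.arctan2(*(P[0]-P[2])[[1,0]]),np.arctan2(*(P[1]-P[3])[[1,0]]),np.arctan2(*(P[0]-P[1])[[1,0]])-np.pi/2]))
b=atz('wrist',(316,85.7),.068);k=atz('wrist',(311,145.2),.121);print(b,k)
for y in (-3,-4,-4.5,-5,-6):
    e=np.array([np.cos(np.radians(y)),np.sin(np.radians(y))]);print(y,'pred btn',c[:2]+.035*e,'knob',c[:2]-.024*e,'drop',c[:2]-.09*e)
print(totool(b))
```

```text
[0.6632 0.2791 0.055 ]
[0.6565 0.2027 0.055 ]
[0.5473 0.2896 0.055 ]
[0.5411 0.2126 0.055 ]
[0.602 0.246 0.055]
[-5.1777 -4.8924 -4.9661]
[0.6371 0.2427 0.068 ] [0.5779 0.2486 0.121 ]
-3 pred btn [0.637  0.2441] knob [0.5781 0.2472] drop [0.5122 0.2507]
-4 pred btn [0.6369 0.2435] knob [0.5781 0.2476] drop [0.5123 0.2522]
-4.5 pred btn [0.6369 0.2432] knob [0.5781 0.2478] drop [0.5123 0.253 ]
-5 pred btn [0.6369 0.2429] knob [0.5781 0.2481] drop [0.5124 0.2538]
-6 pred btn [0.6368 0.2423] knob [0.5782 0.2485] drop [0.5125 0.2554]
[10.7614 -0.9977 17.174 ]
```

Corners, button and knob agree: box centre (0.602, 0.246), yaw −5°. I'll go above the button.

```bash
python3 -m crank '[{"x":5.4,"y":-0.5,"z":0,"wx":0,"wy":0,"wz":2.7,"jaw":1},{"x":10.8,"y":-1.0,"z":0,"wx":0,"wy":0,"wz":2.7,"jaw":1},{"x":10.8,"y":-1.0,"z":6,"wx":0,"wy":0,"wz":2.7,"jaw":1},{"x":10.8,"y":-1.0,"z":12,"wx":0,"wy":0,"wz":2.7,"jaw":1},{"x":10.8,"y":-1.0,"z":16,"wx":0,"wy":0,"wz":2.7,"jaw":1},{"x":10.8,"y":-1.0,"z":16,"wx":0,"wy":0,"wz":2.7,"jaw":1},{"x":10.8,"y":-1.0,"z":16,"wx":0,"wy":0,"wz":2.7,"jaw":1}]'
python3 - <<'E'
from h import *
np.set_printoptions(precision=4,suppress=True)
st=bot.state();print(totool([.637,.2428,.068]),np.degrees(np.arctan2(*R.from_rotvec(st['orientation']).as_matrix()[[1,0],0])))
im=vision.read_camera('wrist');cv2.imwrite('pics/w2.png',im)
E
```

```text
time: 4.3
position: [0.6389, 0.2438, 0.0815]
orientation: [-3.137, 0.136, -0.005]
wrist_force: [0.1, 1.4, 0.6]
finger_gap: 0.0001
[-0.1813  0.1161  1.3456] -4.9782088419981925
```

View pics/w2.png

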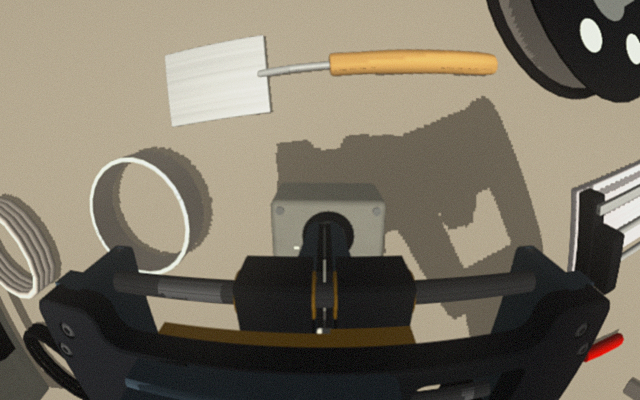

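The shut finger tips are over the button at about (325,235). Now I press in small steps.

```bash
python3 -m crank '[{"x":-0.1,"y":0.1,"z":1.2,"wx":0,"wy":0,"wz":0,"jaw":1},{"x":-0.1,"y":0.1,"z":1.6,"wx":0,"wy":0,"wz":0,"jaw":1},{"x":-0.1,"y":0.1,"z":1.8,"wx":0,"wy":0,"wz":0,"jaw":1},{"x":-0.1,"y":0.1,"z":1.9,"wx":0,"wy":0,"wz":0,"jaw":1},{"x":-0.1,"y":0.1,"z":1.9,"wx":0,"wy":0,"wz":0,"jaw":1}]'
```

```text
time: 4.97
position: [0.637, 0.2426, 0.0613]
orientation: [-3.138, 0.136, -0.003]
wrist_force: [1.2, -0.3, 4.9]
finger_gap: 0.0002
```

```bash
python3 -m crank '[{"x":0,"y":0,"z":-0.05,"wx":0,"wy":0,"wz":0,"jaw":1},{"x":0,"y":0,"z":-6,"wx":0,"wy":0,"wz":0,"jaw":1},{"x":-4,"y":0,"z":-12,"wx":0,"wy":0,"wz":0,"jaw":0.5},{"x":-10,"y":0,"z":-14,"wx":0,"wy":0,"wz":0,"jaw":0.5},{"x":-16,"y":0,"z":-14,"wx":0,"wy":0,"wz":0,"jaw":0.5},{"x":-17,"y":0,"z":-14,"wx":0,"wy":0,"wz":0,"jaw":0.5},{"x":-17,"y":0,"z":-14,"wx":0,"wy":0,"wz":0,"jaw":0.5}]'
python3 - <<'E'
from h import *
np.set_printoptions(precision=4,suppress=True)
st=bot.state();im=vision.read_camera('wrist');cv2.imwrite('pics/w3.png',im)
print(st['position'],st['finger_gap'])
for r in pinpoint('wrist','lever_knob'): print(r['position'],r['confidence'],atz('wrist',r['position'],.071,st))
im=vision.read_camera('top')
for r in pinpoint('top','lever_knob'): print('t',r['position'],r['confidence'],atz('top',r['position'],.071))
im=vision.read_camera('side');cv2.imwrite('pics/s3.png',im)
for r in pinpoint('side','lever_knob'): print('s',r['position'],r['confidence'],atz('side',r['position'],.071))
E
```

```text
time: 5.85
position: [0.4665, 0.2573, 0.2003]
orientation: [3.138, -0.134, 0.0]
wrist_force: [-0.0, 0.4, 0.3]
finger_gap: 0.045
[0.4665 0.2573 0.2003] 0.04498405520188868
[325.0, 145.9] 0.77 [0.5125 0.2536 0.071 ]
t [385.8, 128.1] 0.58 [ 0.79   -0.2343  0.071 ]
t [223.0, 152.5] 0.3 [0.7338 0.2112 0.071 ]
s [299.4, 286.3] 0.42 [0.5162 0.2536 0.071 ]
```

View pics/w3.png

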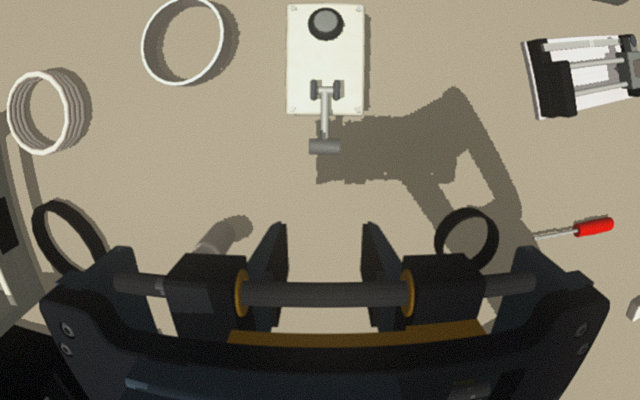

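The lever has dropped. Its bar is at (325,146), which puts it at (0.5125, 0.2536) as predicted. I'll grip its two ends with the jaws along the box's y, lightly enough that it can turn in the pads.

Run:
```python
from h import *
np.set_printoptions(precision=4,suppress=True)
st=bot.state();print(tri([ray('wrist',(325,145.9),st),ray('side',(299.4,286.3))]))
print(totool([.5125,.2537,.052]))
```

```text
(array([0.515 , 0.2539, 0.0731]), [np.float64(0.9), np.float64(0.9)])
[ 4.458  -0.0624 14.773 ]
```

```bash
python3 -m crank '[{"x":4.5,"y":-0.1,"z":4,"wx":0,"wy":0,"wz":0,"jaw":0.4},{"x":4.5,"y":-0.1,"z":9,"wx":0,"wy":0,"wz":0,"jaw":0.4},{"x":4.5,"y":-0.1,"z":12,"wx":0,"wy":0,"wz":0,"jaw":0.4},{"x":4.5,"y":-0.1,"z":14.7,"wx":0,"wy":0,"wz":0,"jaw":0.4},{"x":4.5,"y":-0.1,"z":14.7,"wx":0,"wy":0,"wz":0,"jaw":0.4}]' 5
python3 - <<'E'
from h import *
im=vision.read_camera('wrist');cv2.imwrite('pics/w4.png',im)
print(totool([.5125,.2537,.052]),bot.state()['wrist_force'])
E
```

```text
time: 6.78
position: [0.511, 0.2534, 0.051]
orientation: [3.136, -0.137, -0.008]
wrist_force: [0.5, -0.3, -0.4]
finger_gap: 0.0545
[0.03837788 0.02831417 0.06648549] [ 0.87622093 -0.9791605   0.4702267 ]
```

View pics/w4.png

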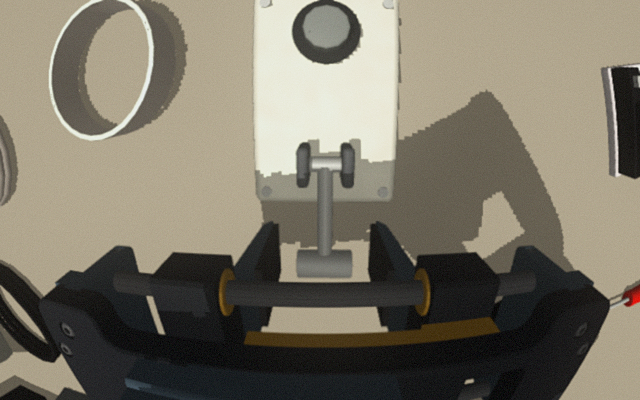

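The bar at (325,263) is centred between the fingers, so I close.

```bash
python3 -m crank '[{"x":0,"y":0,"z":0,"wx":0,"wy":0,"wz":0,"jaw":0.8},{"x":0,"y":0,"z":0,"wx":0,"wy":0,"wz":0,"jaw":0.8},{"x":0,"y":0,"z":0,"wx":0,"wy":0,"wz":0,"jaw":0.8},{"x":0,"y":0,"z":0,"wx":0,"wy":0,"wz":0,"jaw":0.8},{"x":0,"y":0,"z":0,"wx":0,"wy":0,"wz":0,"jaw":0.8}]' 6
```

```text
time: 7.45
position: [0.5124, 0.2536, 0.0543]
orientation: [3.138, -0.135, 0.002]
wrist_force: [-0.6, -4.4, 5.8]
finger_gap: 0.0298
```

```bash
python3 -m crank '[{"x":0.2,"y":0,"z":-1.0,"wx":0,"wy":0,"wz":0,"jaw":0.8},{"x":0.36,"y":0,"z":-1.6,"wx":0,"wy":0,"wz":0,"jaw":0.8},{"x":0.36,"y":0,"z":-1.6,"wx":0,"wy":0,"wz":0,"jaw":0.8}]'
```

```text
time: 7.82
position: [0.5152, 0.2533, 0.0697]
orientation: [3.137, -0.136, -0.001]
wrist_force: [-0.2, -4.7, 0.5]
finger_gap: 0.0294
```

```bash
python3 -m crank '[{"x":0.38,"y":0,"z":-0.8,"wx":0,"wy":0,"wz":0,"jaw":0.8},{"x":0.82,"y":0,"z":-1.43,"wx":0,"wy":0,"wz":0,"jaw":0.8},{"x":1.4,"y":0,"z":-2.05,"wx":0,"wy":0,"wz":0,"jaw":0.8},{"x":2.02,"y":0,"z":-2.55,"wx":0,"wy":0,"wz":0,"jaw":0.8},{"x":2.7,"y":0,"z":-2.95,"wx":0,"wy":0,"wz":0,"jaw":0.8},{"x":3.5,"y":0,"z":-3.26,"wx":0,"wy":0,"wz":0,"jaw":0.8},{"x":4.3,"y":0,"z":-3.45,"wx":0,"wy":0,"wz":0,"jaw":0.8},{"x":5.13,"y":0,"z":-3.51,"wx":0,"wy":0,"wz":0,"jaw":0.8},{"x":5.85,"y":0,"z":-3.46,"wx":0,"wy":0,"wz":0,"jaw":0.8},{"x":5.85,"y":0,"z":-3.46,"wx":0,"wy":0,"wz":0,"jaw":0.8}]'
python3 - <<'E'
from h import *
im=vision.read_camera('wrist');cv2.imwrite('pics/w5.png',im)
im=vision.read_camera('side');cv2.imwrite('pics/s5.png',im[240:330,230:350])
E
```

```text
time: 9.07
position: [0.5748, 0.2477, 0.1051]
orientation: [3.137, -0.136, 0.002]
wrist_force: [-0.3, -7.4, 1.6]
finger_gap: 0.0296
```

View pics/w5.png

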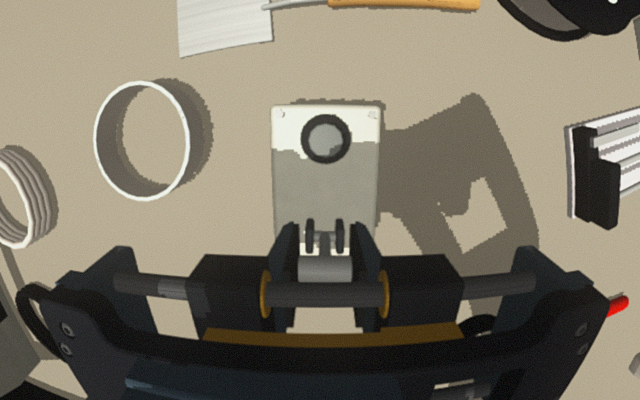

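The bar is held between the fingers at (325,268), about 8 mm past upright. I open, back off upward, and check that it stays.

```bash
python3 -m crank '[{"x":0,"y":0,"z":0,"wx":0,"wy":0,"wz":0,"jaw":0.5},{"x":0,"y":0,"z":0,"wx":0,"wy":0,"wz":0,"jaw":0.4},{"x":0,"y":0,"z":0,"wx":0,"wy":0,"wz":0,"jaw":0.4},{"x":0,"y":0,"z":-3,"wx":0,"wy":0,"wz":0,"jaw":0.4},{"x":0,"y":0,"z":-7,"wx":0,"wy":0,"wz":0,"jaw":0.4},{"x":-4,"y":0,"z":-13,"wx":0,"wy":0,"wz":0,"jaw":0.4},{"x":-9,"y":0,"z":-13,"wx":0,"wy":0,"wz":0,"jaw":0.4},{"x":-9,"y":0,"z":-13,"wx":0,"wy":0,"wz":0,"jaw":0.4}]'
python3 - <<'E'
from h import *
np.set_printoptions(precision=4,suppress=True)
st=bot.state()
im=vision.read_camera('wrist');cv2.imwrite('pics/w6.png',im)
for q in ('rail','head_grip','lever_knob'):
  for r in pinpoint('wrist',q): print(q,r['position'],r['confidence'],atz('wrist',r['position'],{'rail':0,'head_grip':.094,'lever_knob':.121}[q],st))
print(totool([.48,-.15,.26]), np.degrees(np.arctan2(*R.from_rotvec(bot.state()['orientation']).as_matrix()[[1,0],0])))
E
```

```text
time: 10.18
position: [0.4814, 0.2573, 0.2358]
orientation: [-3.137, 0.133, -0.002]
wrist_force: [1.4, 0.7, -0.6]
finger_gap: 0.0547
rail [569.5, 80.1] 0.93 [ 0.6086 -0.1517  0.    ]
head_grip [628.4, 76.4] 0.58 [ 0.6203 -0.2026  0.094 ]
[ 3.045  40.5774 -2.64  ] -4.981957166485614
```

View pics/w6.png

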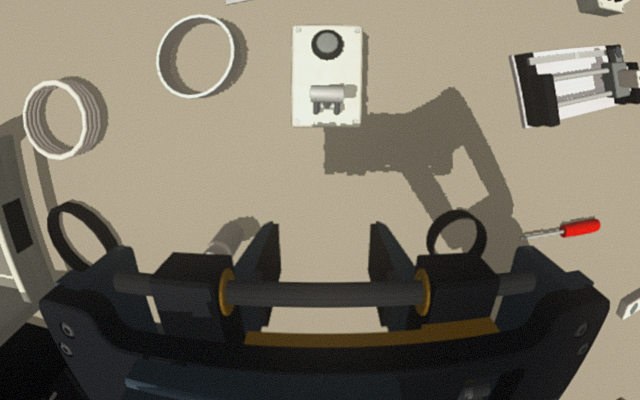

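The lever stays up by itself, with its bar at (327,92) over the box. Next is a view over the rail.

```bash
python3 -m crank '[{"x":1,"y":5,"z":-1,"wx":0,"wy":0,"wz":-7,"jaw":0.4},{"x":3,"y":41,"z":-2.6,"wx":0,"wy":0,"wz":-15,"jaw":0.4},{"x":3,"y":41,"z":-2.6,"wx":0,"wy":0,"wz":-15,"jaw":0.4},{"x":3,"y":41,"z":-2.6,"wx":0,"wy":0,"wz":-15,"jaw":0.4},{"x":3,"y":41,"z":-2.6,"wx":0,"wy":0,"wz":-15,"jaw":0.4},{"x":3,"y":41,"z":-2.6,"wx":0,"wy":0,"wz":-15,"jaw":0.4},{"x":3,"y":41,"z":-2.6,"wx":0,"wy":0,"wz":-15,"jaw":0.4},{"x":3,"y":41,"z":-2.6,"wx":0,"wy":0,"wz":-15,"jaw":0.4},{"x":3,"y":41,"z":-2.6,"wx":0,"wy":0,"wz":-15,"jaw":0.4},{"x":3,"y":41,"z":-2.6,"wx":0,"wy":0,"wz":-15,"jaw":0.4}]'
python3 - <<'E'
from h import *
np.set_printoptions(precision=4,suppress=True)
print(atz('wrist',(327,92),.121,dict(position=np.array([.4814,.2573,.2358]),orientation=np.array([-3.137,.133,-.002]))))
st=bot.state()
im=vision.read_camera('wrist');cv2.imwrite('pics/w7.png',im)
for q in ('rail','head_grip'):
  for r in pinpoint('wrist',q): print(q,r['position'],r['confidence'],atz('wrist',r['position'],{'rail':0,'head_grip':.094,'lever_knob':.121}[q],st))
cv2.imwrite('pics/t7.png',cv2.resize(vision.read_camera('top')[150:240,180:420],None,fx=3.3,fy=3.3,interpolation=2))
E
```

```text
time: 11.62
position: [0.4788, -0.1533, 0.2597]
orientation: [-3.129, -0.277, 0.001]
wrist_force: [0.0, -0.3, -0.1]
finger_gap: 0.0548
[0.5794 0.2474 0.121 ]
rail [341.3, 78.9] 0.95 [ 0.6037 -0.1538  0.    ]
head_grip [402.5, 71.1] 0.91 [ 0.6179 -0.2141  0.094 ]
```

View pics/w7.png

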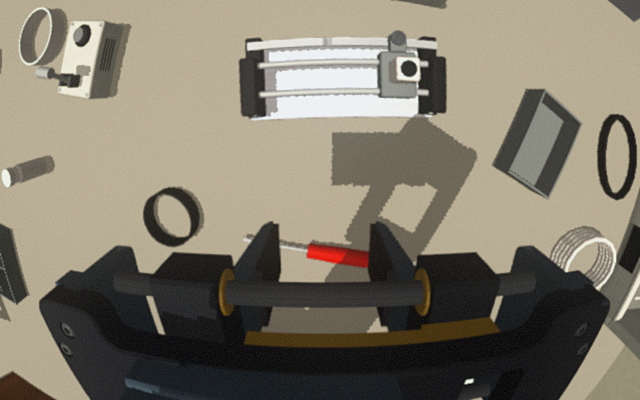

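View pics/t7.png

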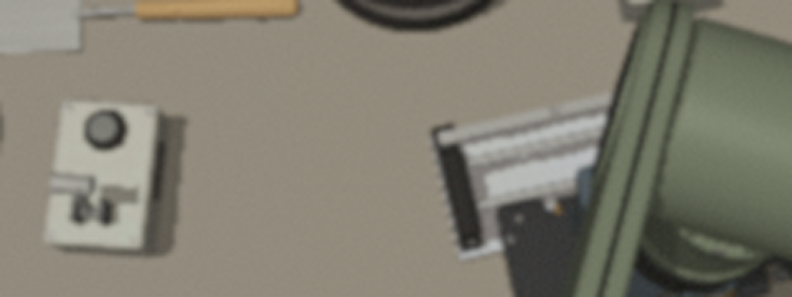

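Run:
```python
import cv2
im=cv2.imread('pics/w7.png');cv2.imwrite('pics/w7z.png',cv2.resize(im[25:130,230:455],None,fx=3.5,fy=3.5,interpolation=2))
```

```text
(no output)
```

View pics/w7z.png

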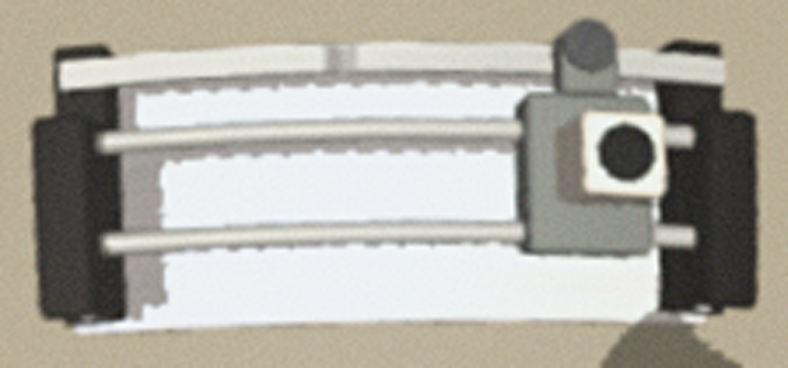

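The rail strip shows a darker V at pixel (327,42). The head's top centre is at (409,68).

Run:
```python
from h import *
np.set_printoptions(precision=4,suppress=True)
st=bot.state()
z=lambda a,b:(230+a/3.5,25+b/3.5)
a=lambda x,y,h:atz('wrist',z(x,y),h,st)
s0,s1=a(60,72,.044),a(722,70,.044);n=a(341,58,.044);h=a(627,152,.113)
b0,b1=a(78,331,.0),a(708,318,.0)
# rod: left (103,243)-(690,237), z unknown ~; 
ang=lambda p,q:np.degrees(np.arctan2(*(p-q)[[1,0]]))-90
print('strip',s0,s1,ang(s0,s1));print('base',b0,b1,ang(b0,b1));print('notch',n,'head',h)
hc=[a(*q,.113) for q in ((583,112),(663,115),(583,192),(663,195))]
for q in hc: print(q)
print(sum(hc)/4,ang(hc[0],hc[1]),ang(hc[2],hc[3]))
blk0,blk1=a(35,117,.072),a(755,113,.072); c0,c1=a(40,318,.072),a(755,305,.072)
print(ang(blk0,blk1),ang(c0,c1),(blk0+blk1+c0+c1)/4)
```

```text
strip [ 0.6248 -0.0288  0.044 ] [ 0.6723 -0.2636  0.044 ] 11.430329201941902
base [ 0.5279 -0.0413  0.    ] [ 0.5808 -0.2918  0.    ] 11.919300655244243
notch [ 0.6436 -0.1272  0.044 ] head [ 0.6195 -0.2165  0.113 ]
[ 0.6282 -0.2012  0.113 ]
[ 0.6336 -0.2253  0.113 ]
[ 0.6043 -0.2056  0.113 ]
[ 0.6094 -0.2298  0.113 ]
[ 0.6189 -0.2155  0.113 ] 12.642774235191652 11.902709955432869
11.557456581183075 11.857462469183488 [ 0.5949 -0.1564  0.072 ]
```

Run:
```python
from h import *
st=bot.state();print(totool([.619,-.216,.16]),np.degrees(np.arctan2(*R.from_rotvec(st['orientation']).as_matrix()[[1,0],0])))
```

```text
[12.71549934  8.62431659 10.00627441] 10.120951950593712
```

```bash
python3 -m crank '[{"x":3.5,"y":4.5,"z":4,"wx":0,"wy":0,"wz":-1.7,"jaw":0.4},{"x":6.7,"y":8.6,"z":8,"wx":0,"wy":0,"wz":-1.7,"jaw":0.4},{"x":6.7,"y":8.6,"z":8,"wx":0,"wy":0,"wz":-1.7,"jaw":0.4},{"x":6.7,"y":8.6,"z":8,"wx":0,"wy":0,"wz":-1.7,"jaw":0.4}]'
python3 - <<'E'
from h import *
np.set_printoptions(precision=4,suppress=True)
st=bot.state();print({k:list(st[k]) for k in('position','orientation')})
im=vision.read_camera('wrist');cv2.imwrite('pics/w8.png',im)
for q in ('rail','head_grip'):
  for r in pinpoint('wrist',q): print(q,r['position'],r['confidence'],atz('wrist',r['position'],{'rail':0,'head_grip':.094,'lever_knob':.121}[q],st))
E
```

```text
time: 12.32
position: [0.5593, -0.2269, 0.1797]
orientation: [-3.124, -0.321, 0.002]
wrist_force: [0.2, 0.8, 0.5]
finger_gap: 0.0546
{'position': [np.float64(0.5592749851269739), np.float64(-0.22685849526549773), np.float64(0.17966054459476077)], 'orientation': [np.float64(-3.1242026316133247), np.float64(-0.32115532295644633), np.float64(0.002021386495701461)]}
rail [267.3, 128.2] 0.67 [ 0.6054 -0.1501  0.    ]
```

View pics/w8.png

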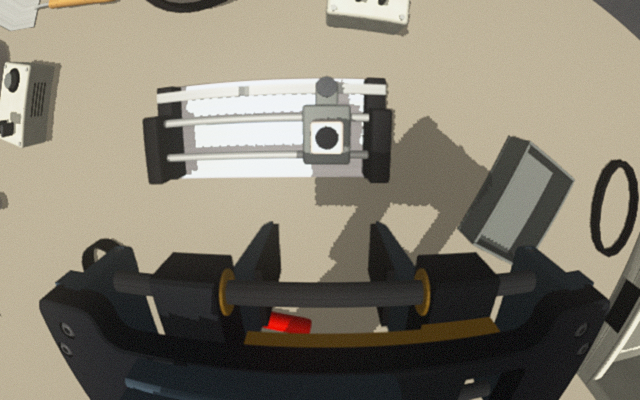

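The head's top centre is at (326,138) and the V at (244,90). I triangulate both against the previous view.

Run:
```python
from h import *
np.set_printoptions(precision=4,suppress=True)
st=bot.state()
s7=dict(position=np.array([.4788,-.1533,.2597]),orientation=np.array([-3.129,-.277,.001]))
im=cv2.imread('pics/w8.png');cv2.imwrite('pics/w8z.png',cv2.resize(im[65:195,135:405],None,fx=2.95,fy=2.95,interpolation=2))
print(tri([ray('wrist',(409.1,68.4),s7),ray('wrist',(326.5,138),st)]))
print(tri([ray('wrist',(327.4,41.6),s7),ray('wrist',(244.5,90),st)]))
h=atz('wrist',(326.5,138),.113,st);n=atz('wrist',(244.5,90),.044,st);print(h,n)
print((n-h)[:2]@[-.2045,.979]); print(totool([h[0],h[1],.078]))
```

```text
(array([ 0.6192, -0.2155,  0.1153]), [np.float64(0.2), np.float64(0.2)])
(array([ 0.6444, -0.1266,  0.0419]), [np.float64(0.6), np.float64(0.6)])
[ 0.6191 -0.2154  0.113 ] [ 0.6448 -0.1268  0.044 ]
0.0814971706909728
[ 6.0507  0.105  10.3953]
```

View pics/w8z.png

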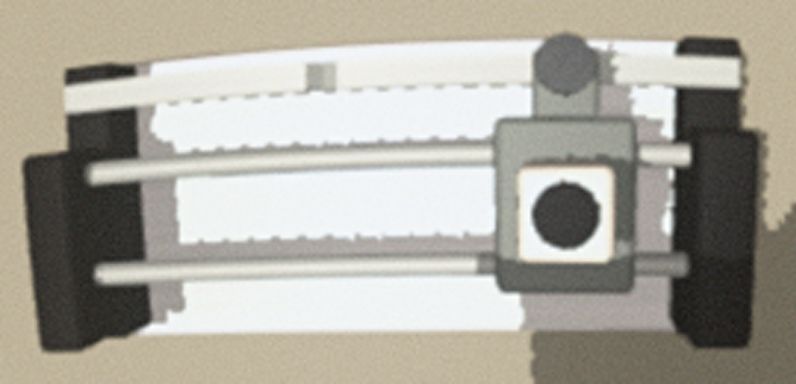

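```bash
python3 -m crank '[{"x":5,"y":0.1,"z":2,"wx":0,"wy":0,"wz":0,"jaw":0.4},{"x":6.0,"y":0.1,"z":4,"wx":0,"wy":0,"wz":0,"jaw":0.4},{"x":6.0,"y":0.1,"z":7,"wx":0,"wy":0,"wz":0,"jaw":0.4},{"x":6.0,"y":0.1,"z":10.2,"wx":0,"wy":0,"wz":0,"jaw":0.4},{"x":6.0,"y":0.1,"z":10.2,"wx":0,"wy":0,"wz":0,"jaw":0.4},{"x":6.0,"y":0.1,"z":10.2,"wx":0,"wy":0,"wz":0,"jaw":0.4}]' 20
python3 - <<'E'
from h import *
im=vision.read_camera('wrist');cv2.imwrite('pics/w9.png',im)
print(totool([.6191,-.2155,.078]))
E
```

```text
time: 13.22
position: [0.6189, -0.2163, 0.0798]
orientation: [3.124, 0.321, 0.003]
wrist_force: [0.9, 0.8, 0.3]
finger_gap: 0.055
[ 0.00140942 -0.09703197  0.22144042]
```

View pics/w9.png

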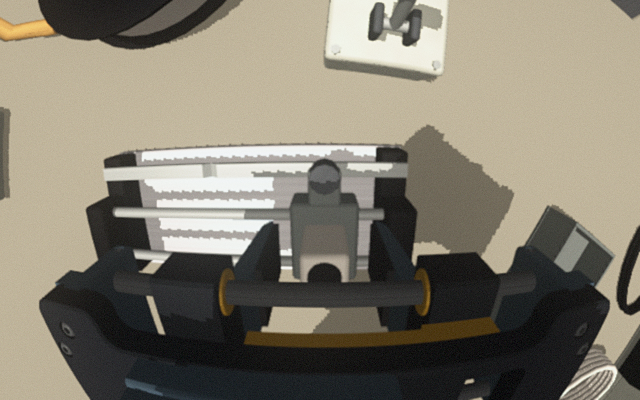

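The head at (325,250) is centred between the fingers. I close on it.

```bash
python3 -m crank '[{"x":0,"y":0,"z":0.1,"wx":0,"wy":0,"wz":0,"jaw":0.9},{"x":0,"y":0,"z":0.1,"wx":0,"wy":0,"wz":0,"jaw":0.9},{"x":0,"y":0,"z":0.1,"wx":0,"wy":0,"wz":0,"jaw":0.9},{"x":0,"y":0,"z":0.1,"wx":0,"wy":0,"wz":0,"jaw":0.9},{"x":0,"y":0,"z":0.1,"wx":0,"wy":0,"wz":0,"jaw":0.9}]' 30
```

```text
time: 13.9
position: [0.6184, -0.2157, 0.0773]
orientation: [-3.125, -0.321, -0.0]
wrist_force: [-2.4, 2.6, 2.6]
finger_gap: 0.0261
```

Gripped, with a gap of 26.1 mm. I slide toward the notch, fast at first and stopping short of it.

```bash
python3 -m crank '[{"x":0,"y":-1,"z":0,"wx":0,"wy":0,"wz":0,"jaw":0.9},{"x":0,"y":-2,"z":0,"wx":0,"wy":0,"wz":0,"jaw":0.9},{"x":0,"y":-3,"z":0,"wx":0,"wy":0,"wz":0,"jaw":0.9},{"x":0,"y":-4,"z":0,"wx":0,"wy":0,"wz":0,"jaw":0.9},{"x":0,"y":-5,"z":0,"wx":0,"wy":0,"wz":0,"jaw":0.9},{"x":0,"y":-6,"z":0,"wx":0,"wy":0,"wz":0,"jaw":0.9},{"x":0,"y":-6.5,"z":0,"wx":0,"wy":0,"wz":0,"jaw":0.9},{"x":0,"y":-7,"z":0,"wx":0,"wy":0,"wz":0,"jaw":0.9},{"x":0,"y":-7,"z":0,"wx":0,"wy":0,"wz":0,"jaw":0.9}]'
python3 - <<'E'
from h import *
st=bot.state();u=np.array([-.2045,.979]);print('trav',(st['position'][:2]-[.6184,-.2157])@u*1000,'Fy',st['wrist_force'][:2]@u,'Fx',st['wrist_force'][:2]@[.979,.2045])
E
```

```text
time: 15.02
position: [0.6044, -0.1479, 0.0773]
orientation: [3.125, 0.321, 0.001]
wrist_force: [-0.2, -0.4, 3.0]
finger_gap: 0.0261
trav 69.23742724454264 Fy -0.3434538997168129 Fx -0.30005200626854456
```

Plain drag so far. Now small steps, reading the force along the rail after each one.

```bash
cat > f.py <<'E'
from h import *
u=np.array([-.2045,.979]);n=[]
st=bot.state();print('trav %.1f Fy %.1f Fx %.1f'%((st['position'][:2]-[.6184,-.2157])@u*1000,st['wrist_force'][:2]@u,st['wrist_force'][:2]@[.979,.2045]))
E
python3 -m crank '[{"x":0,"y":-0.2,"z":0,"wx":0,"wy":0,"wz":0,"jaw":0.9},{"x":0,"y":-0.4,"z":0,"wx":0,"wy":0,"wz":0,"jaw":0.9},{"x":0,"y":-0.4,"z":0,"wx":0,"wy":0,"wz":0,"jaw":0.9}]'|grep force;python3 f.py
for i in 1 ; do python3 -m crank '[{"x":0,"y":-0.2,"z":0,"wx":0,"wy":0,"wz":0,"jaw":0.9},{"x":0,"y":-0.2,"z":0,"wx":0,"wy":0,"wz":0,"jaw":0.9}]'|grep force;python3 f.py; done
python3 -m crank '[{"x":0,"y":-0.2,"z":0,"wx":0,"wy":0,"wz":0,"jaw":0.9},{"x":0,"y":-0.2,"z":0,"wx":0,"wy":0,"wz":0,"jaw":0.9}]'|grep force;python3 f.py
```

```text
wrist_force: [-0.4, -3.4, 2.6]
trav 72.6 Fy -3.3 Fx -1.1
wrist_force: [0.7, -4.9, 2.6]
trav 74.9 Fy -4.9 Fx -0.3
wrist_force: [-0.5, -0.7, 4.5]
trav 77.8 Fy -0.6 Fx -0.7
```

```bash
python3 -m crank '[{"x":0,"y":-0.1,"z":0,"wx":0,"wy":0,"wz":0,"jaw":0.9},{"x":0,"y":-0.1,"z":0,"wx":0,"wy":0,"wz":0,"jaw":0.9}]'|grep force;python3 f.py
python3 -m crank '[{"x":0,"y":-0.1,"z":0,"wx":0,"wy":0,"wz":0,"jaw":0.9},{"x":0,"y":-0.1,"z":0,"wx":0,"wy":0,"wz":0,"jaw":0.9}]'|grep force;python3 f.py
python3 -m crank '[{"x":0,"y":-0.1,"z":0,"wx":0,"wy":0,"wz":0,"jaw":0.9},{"x":0,"y":-0.1,"z":0,"wx":0,"wy":0,"wz":0,"jaw":0.9}]'|grep force;python3 f.py
```

```text
wrist_force: [-1.1, 0.6, 5.2]
trav 79.2 Fy 0.8 Fx -0.9
wrist_force: [-1.5, -0.4, 5.2]
trav 80.2 Fy -0.1 Fx -1.5
wrist_force: [-0.9, 0.1, 4.7]
trav 81.1 Fy 0.2 Fx -0.9
```

```bash
python3 -m crank '[{"x":0,"y":-0.1,"z":0,"wx":0,"wy":0,"wz":0,"jaw":0.9},{"x":0,"y":-0.1,"z":0,"wx":0,"wy":0,"wz":0,"jaw":0.9}]'|grep force;python3 f.py
python3 -m crank '[{"x":0,"y":-0.1,"z":0,"wx":0,"wy":0,"wz":0,"jaw":0.9},{"x":0,"y":-0.1,"z":0,"wx":0,"wy":0,"wz":0,"jaw":0.9}]'|grep force;python3 f.py
python3 - <<'E'
from h import *
im=vision.read_camera('wrist');cv2.imwrite('pics/w10.png',im)
E
```

```text
wrist_force: [-0.0, -2.9, 5.9]
trav 81.3 Fy -2.8 Fx -0.6
wrist_force: [0.6, -6.6, 4.4]
trav 81.4 Fy -6.6 Fx -0.8
```

View pics/w10.png

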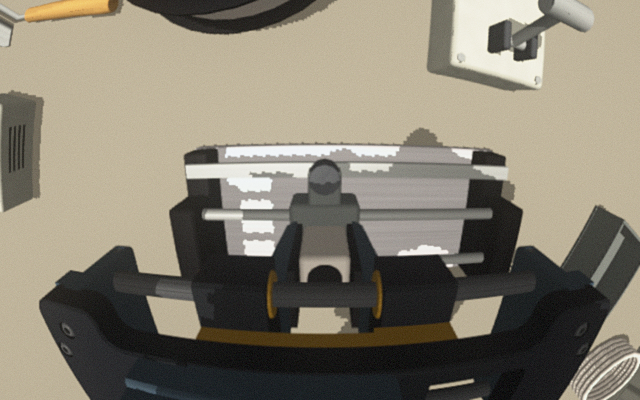

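Between 81.1 and 81.4 mm the head stops following the command and the hold-back rises to 6.6 N. That is the far flank of the notch, right where the V was seen at 81.5 mm. I relax the command back to the middle.

```bash
python3 -m crank '[{"x":0,"y":0.15,"z":0,"wx":0,"wy":0,"wz":0,"jaw":0.9},{"x":0,"y":0.15,"z":0,"wx":0,"wy":0,"wz":0,"jaw":0.9},{"x":0,"y":0.15,"z":0,"wx":0,"wy":0,"wz":0,"jaw":0.9}]';python3 f.py
python3 -m crank '[{"x":0,"y":0,"z":0,"wx":0,"wy":0,"wz":0,"jaw":0.9},{"x":0,"y":0,"z":0,"wx":0,"wy":0,"wz":0,"jaw":0.9}]'|grep gap;python3 f.py
python3 - <<'E'
from h import *
im=vision.read_camera('side');cv2.imwrite('pics/s9.png',cv2.resize(im[130:310,220:380],None,fx=3.2,fy=3.2,interpolation=2))
im=vision.read_camera('top');cv2.imwrite('pics/t9.png',im)
E
```

```text
time: 17.58
position: [0.602, -0.1361, 0.0773]
orientation: [-3.125, -0.321, -0.001]
wrist_force: [-1.2, -0.8, 5.1]
finger_gap: 0.0262
trav 81.3 Fy -0.6 Fx -1.3
finger_gap: 0.0261
trav 81.3 Fy -1.3 Fx -0.4
```

View pics/s9.png

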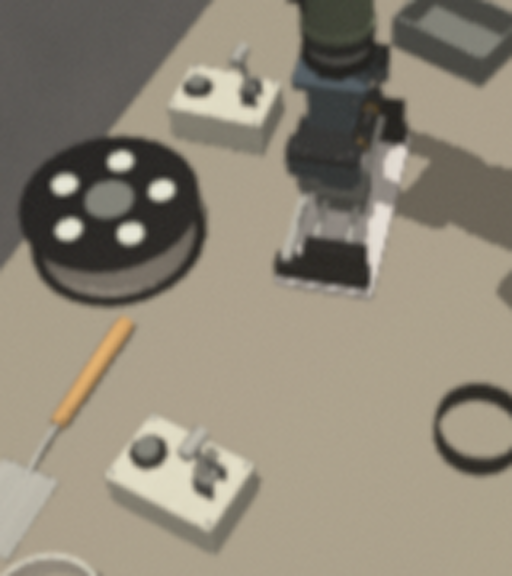

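View pics/t9.png

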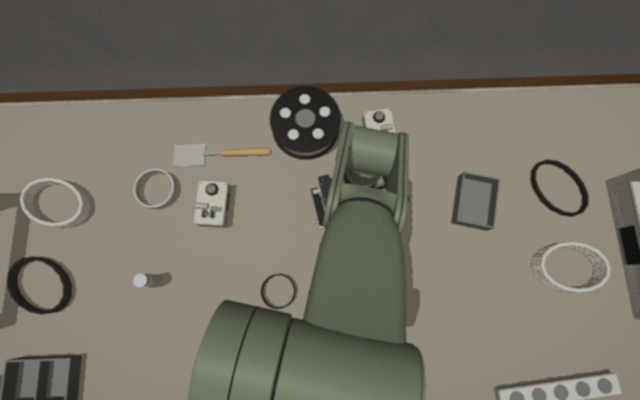

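The visual and felt positions agree. The drop-in pull was weak in the readings, so I check the other flank by backing up 1.5 to 3 mm and reading the force.

```bash
python3 -m crank '[{"x":0,"y":0.15,"z":0,"wx":0,"wy":0,"wz":0,"jaw":0.9},{"x":0,"y":0.15,"z":0,"wx":0,"wy":0,"wz":0,"jaw":0.9},{"x":0,"y":0.15,"z":0,"wx":0,"wy":0,"wz":0,"jaw":0.9}]'|grep force;python3 f.py
python3 -m crank '[{"x":0,"y":0.15,"z":0,"wx":0,"wy":0,"wz":0,"jaw":0.9},{"x":0,"y":0.15,"z":0,"wx":0,"wy":0,"wz":0,"jaw":0.9},{"x":0,"y":0.15,"z":0,"wx":0,"wy":0,"wz":0,"jaw":0.9}]'|grep force;python3 f.py
```

```text
wrist_force: [-1.8, 3.3, 6.7]
trav 81.1 Fy 3.6 Fx -1.1
wrist_force: [-1.1, 7.4, 7.9]
trav 81.0 Fy 7.5 Fx 0.4
```

It holds stiffly from both sides: +7.5 N back and −6.6 N forward within 0.4 mm. The ball is seated. I relax to the middle.

```bash
python3 -m crank '[{"x":0,"y":-0.25,"z":0,"wx":0,"wy":0,"wz":0,"jaw":0.9},{"x":0,"y":-0.25,"z":0,"wx":0,"wy":0,"wz":0,"jaw":0.9},{"x":0,"y":-0.25,"z":0,"wx":0,"wy":0,"wz":0,"jaw":0.9},{"x":0,"y":-0.25,"z":0,"wx":0,"wy":0,"wz":0,"jaw":0.9}]';python3 f.py
```

```text
time: 19.18
position: [0.602, -0.1361, 0.0773]
orientation: [-3.124, -0.321, -0.0]
wrist_force: [-1.4, 0.6, 6.8]
finger_gap: 0.0262
trav 81.3 Fy 0.8 Fx -1.3
```

```bash
python3 -c "
from rig import bot
print(bot.close_job())"
```

```text
the job is handed in; nothing more can be done
None
```

I pressed the test button on the nearer trip box, and the lever dropped. I then lifted the lever by its bar past upright and let go. It stayed up by itself, and the wrist, top and side pictures afterwards all show it up.

I slid the print head 81.3 mm along the rail and handed the job in still gripping it there. The job took about 19 s of the 72 s allowed.

- **Click position:** the head stopped where the V had been measured in the strip, at about 81.5 mm. It held firmly both ways, with 6.6 N against pushing on and 7.5 N against pulling back, within about 0.4 mm. I then set the arm back to the middle, where the force along the rail was under 1 N and the grip gap was 26.2 mm.
- **What didn't fully match:** the pull into the notch barely showed in the force readings, at about +1 N where 3 to 5 N was expected. There was also up to 4.9 N of resistance 6 to 9 mm before the notch. That is why I tested the notch from both sides. The upward wrist force also rose to about 7 N while I held the head.
- **Rest of the bench:** the other things looked unmoved in the last pictures. The arm hid part of the bench in the top view.

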